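Draw the bread board out from under the projector riser and hang it up

TASK

Clear up after the snack: the wooden bread board has been pushed under the projector's riser with only the edge of its blade showing. Keep it flat on the table and draw it out until even the end of its handle is clear of the riser, then hang it by the slot in its handle on the hook of the stand, so that it hangs free with the handle up. Do not shift or knock over the bottle, the tin or the mug.

Things in the scene. Friction and masses are not known exactly. Their poses are not given: they have to be found in the camera images.
- board: Loose wooden bread board, 0.16 to 0.26 kg, 179 mm long, flat on the table on two thin slippery glide strips (2 mm); the wood spans z = 2 to 16 mm. Origin: underside, middle of its blade (95 mm in x, 120 in y). Handle to +x, away from the robot, 46 mm wide: solid neck x = 47.5 to 77.5 mm, slot, end bar to 131.5. Only 27 to 37 mm of the blade shows. It slides under a fingertip pressing 8 to 20 N.
- slot_edge (a point): Point on the board, x = 117.5 mm, y = 0, mid-thickness: middle of the outer edge of the slot, which goes right through and spans x = 77.5 to 117.5 mm, y = -11 to 11 mm. Beyond it lies the end bar, 14 mm long, which comes to rest on the hook. Axes as the board's.
- handle_end (a point): Point on the board, x = 131.5 mm, y = 0, mid-thickness: extreme end of the handle. Axes as the board's.
- riser: Fixed plywood riser, open in front, with a fixed projector. Origin: table level, middle of the front edge; x points in, away from the robot. 240 mm wide, 260 deep, opening 208 wide; deck underside 45 mm over the table. The projector is flush with the front edge and 155 mm over the table at its top, so a tool over the showing strip must lean back to the robot.
- stand: Fixed steel stand. Origin: table level, under the front face of its post; the hook points to -x, roughly to the robot. Base 55 mm radius, 10 high; post 14 mm square (x = 0 to 14), 311 high. Hook: round bar, 10 mm diameter, in the plane y = 0, centre line from the post (z = 240 mm) level to x = -34 mm, then slanting up and out to x = -56, z = 282 mm (62 degrees from level).
- hook_seat (a point): Point of the stand at x = -17 mm, y = 0, z = 245 mm: top of the hook's level part, half way between post and bend, where the board's end bar comes to rest. Axes as the stand's.
- hook_tip (a point): Point of the stand at x = -56 mm, y = 0, z = 282 mm: centre of the hook's rounded upper end (radius 5 mm). Axes as the stand's.
- bottle: Bystander: loose amber glass bottle, 62 mm diameter, 210 mm high, upright. Origin: centre of its underside, z up.
- tin: Bystander: loose flat tin, 84 mm diameter, 45 mm high. Origin: centre of its underside, z up.
- mug: Bystander: loose white mug, 80 mm diameter, 90 mm high, handle to +y. Origin: centre of its underside, z up.

How it is judged:
By the outcome, as a careful person would: the job done as asked, in the order asked, and still so for the second after the job is handed in, with the robot touching nothing.
It also fails if it takes over 72 s, if anything falls off the work surface, if the arm or the gripper's body presses on something with over 40 N, if the wrist force passes 120 N, or if a joint passes its speed limit or range.

ROBOT

A 6-joint arm with a two-finger parallel gripper is mounted at the origin on the work surface. World frame = base frame: x ahead of the robot, y to its left, z up, the work surface at z = 0. Lengths are in m, angles in rad, forces in N, time in s.
With the tool pointing down it reaches from about 0.325 to 0.775 m from the base axis. Payload 5.5 kg.
Tool frame: the origin (TCP) lies between the finger pads; the fingertips stand 14 mm ahead of it and the grasp point (between the pads) lies 5 mm behind it; z points along the fingers, y is the line along which they close (so a half turn about z gives the same grasp; the last joint's range is limited). The gripper opens to 88 mm and grips with 3 to 60 N. Pads are 20 mm wide; open, the fingers measure 115 mm over their backs; the gripper's body (75 mm by 178 mm) begins 61 mm behind the grasp point.
Start: joints at [1.228, 0.091, 1.231, -0, 1.82, -0.057], TCP at [0.169, 0.576, 0.237] pointing down, gripper open.
Joint ranges: [-2.87, 2.87], [-0.86, 2.18], [0.17, 2.46], [-1.51, 4.65], [0.06, 2.69], [-2.65, 2.65]. Speed limits (rad/s): [2.57, 2.57, 3.01, 3.14, 3.14, 3.14].

INTERFACE

Orientations are given as a unit quaternion [w, x, y, z].
In Python, from rig import movep, move_straight, move_joints, open_gripper, gripper_close, hold, solve_ik, camera, get_calibration, MotionError, sign_off, get_clock, get_joint_pos, get_qd, get_tau, get_tool_pos, get_eef_rot, get_wrist_force, get_ft_torque, get_opening, get_grasp_force gives the robot as it stands. Calls block until the motion is done:
- movep(position, orientation): joint-space move of the TCP to a pose.
- move_straight(position, v=0.15, attitude=None, stop_force=None): straight line of the TCP; attitude=None keeps the orientation; v is the mean speed in m/s. With stop_force (N) it stops when the force on the tool has changed by that much, and returns True; else False.
- move_joints(angles): joint-space move.
- open_gripper() and gripper_close(newtons=None): open the fingers fully, or close them until they stop; newtons is the grip in N (None keeps the last).
- hold(seconds).
- solve_ik(position, orientation): joint angles nearest the present ones, or None.
- camera(name): name is "scene" or "side" or "wrist"; returns the picture (384x512x3 uint8, red, green, blue); there is no depth.
- get_calibration(name): a dict with "mtx" (3x3 intrinsics, pixels), "R" (3x3) and "t" (3): a world point X has camera coordinates R X + t; the wrist camera has in their place "T_tool_cam" (4x4, takes a point from camera to tool coordinates, whose origin is the TCP and whose axes are the flange's). Camera axes: x right, y down, z forward; pixel columns grow to the right and rows downward; lengths in m; the calibration is good to about 2 mm. The wrist camera is an equidistant fisheye: a pixel r from the principal point sees the ray r / f radians off the axis. A picture is of the moment at which its call begins: read the wrist's pose just before it. get_calibration takes no time and is no camera call.
A pose or a line that the arm cannot do raises MotionError and nothing moves.
- sign_off(): hands the job in; it is judged then, once.
Readings, each from a call of its own:
- get_clock(): time.
- get_joint_pos(): joint angles.
- get_qd(): joint speeds.
- get_tau(): joint torques, N m.
- get_tool_pos(): TCP position.
- get_eef_rot(): TCP orientation.
- get_wrist_force(): force on the tool from outside, world axes, zero at the start.
- get_ft_torque(): the same for the moment, N m.
- get_opening(): finger opening in m.
- get_grasp_force(): force on a finger pad.
Only numpy, scipy, OpenCV 4.12 (cv2) and the standard library are available. Lean on these libraries where they do the work, as an engineer would, in place of code of your own. Each camera call takes 0.05 s, during which the arm holds its last target. There are 200 camera calls.

## Working session

There is one attempt and no reset: what is moved stays moved. The work goes in short steps, each a Python script; the robot and the scene stay as the last script left them, time stands still between calls to the robot, and variables do not carry over. Pictures are saved under pics/ and viewed, at most 10 in all, crops included, and the job is handed in when it is done.

```bash
ls; mkdir -p pics
python3 - <<'E'
from rig import *
import cv2,numpy as np
a=camera("scene");b=camera("side")
np.save('pics/scene.npy',a);np.save('pics/side.npy',b)
cv2.imwrite('pics/a.png',a[:,:,::-1]);cv2.imwrite('pics/b.png',b[:,:,::-1])
for n in("scene","side","wrist"):print(get_calibration(n))
print(get_tool_pos(),get_eef_rot(),get_wrist_force(),get_clock())
E
```

```text
pics
{'mtx': array([[376.75829925,   0.        , 258.97491369],
       [  0.        , 376.75829925, 195.14234867],
       [  0.        ,   0.        ,   1.        ]]), 'R': array([[-0.59788775,  0.80154013,  0.00797894],
       [ 0.50496392,  0.38435777, -0.77283927],
       [-0.62252846, -0.45804206, -0.63455165]]), 't': array([ 0.38163406, -0.16502196,  1.7946421 ])}
{'mtx': array([[496.41398648,   0.        , 262.28442296],
       [  0.        , 496.41398648, 190.45972151],
       [  0.        ,   0.        ,   1.        ]]), 'R': array([[ 0.83457983, -0.55086445, -0.0049868 ],
       [-0.41981124, -0.6301159 , -0.65323232],
       [ 0.35670021,  0.54726803, -0.75714111]]), 't': array([-0.54839851,  0.38445418,  1.23314555])}
{'mtx': array([[297.31863964,   0.        , 253.42579531],
       [  0.        , 297.31863964, 187.64565366],
       [  0.        ,   0.        ,   1.        ]]), 'T_tool_cam': array([[-1.56353647e-03, -9.55809306e-01, -2.93983206e-01,
         8.09254944e-02],
       [ 9.99998662e-01, -1.35314344e-03, -9.19056871e-04,
         4.33119590e-04],
       [ 4.80641664e-04, -2.93984250e-01,  9.55810143e-01,
        -1.48454645e-01],
       [ 0.00000000e+00,  0.00000000e+00,  0.00000000e+00,
         1.00000000e+00]])}
[0.1690853  0.57541706 0.23561128] [-1.66418357e-04  1.42412545e-01  9.89806983e-01 -8.80655200e-04] [0.35651932 0.03658241 0.57263852] 0.1
```

View pics/a.png

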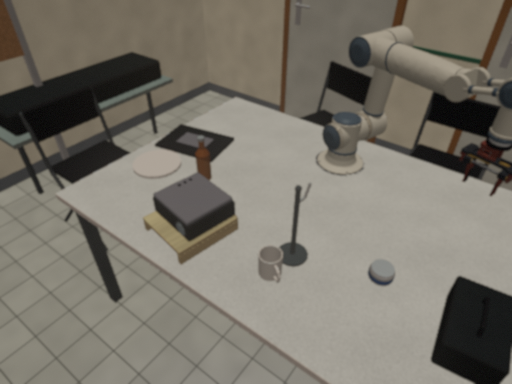

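View pics/b.png

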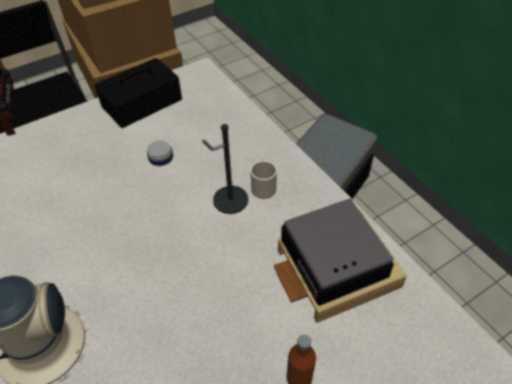

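The side view shows the board's strip at (275–308, 262–300), the stand base at (230,200), the mug at (263,180), the tin at (160,153) and the bottle at (301,362). The scene view shows the stand post at (296,190–250) with the hook tip near (309,185).

```bash
cat > h.py <<'E'
from rig import *
import cv2,numpy as np
from scipy.spatial.transform import Rotation as Ro
def ray(n,px,pose=None):
    c=get_calibration(n);K=c['mtx'];u=np.array(px,float)
    if n!='wrist':
        d=c['R'].T@np.array([(u[0]-K[0,2])/K[0,0],(u[1]-K[1,2])/K[1,1],1]);o=-c['R'].T@c['t']
    else:
        v=u-K[:2,2];r=np.linalg.norm(v);th=r/K[0,0]
        dc=np.r_[v/r*np.sin(th),np.cos(th)] if r>0 else np.array([0,0,1.])
        p,q=pose;Rw=Ro.from_quat(np.r_[q[1:],q[0]]).as_matrix();T=c['T_tool_cam']
        d=Rw@T[:3,:3]@dc;o=np.array(p)+Rw@T[:3,3]
    return o,d/np.linalg.norm(d)
def plane(n,px,z,pose=None):
    o,d=ray(n,px,pose);return o+d*(z-o[2])/d[2]
def tri(*rays):
    A=sum(np.eye(3)-np.outer(d,d) for o,d in rays);b=sum((np.eye(3)-np.outer(d,d))@o for o,d in rays)
    return np.linalg.solve(A,b)
def quat(xa,za):
    "tool orientation [w,x,y,z] from x axis and z axis"
    za=np.array(za,float)/np.linalg.norm(za);xa=np.array(xa,float);xa-=za*(xa@za);xa/=np.linalg.norm(xa)
    q=Ro.from_matrix(np.c_[xa,np.cross(za,xa),za]).as_quat();return np.r_[q[3],q[:3]]
E
python3 - <<'E'
from h import *
np.set_printoptions(precision=4,suppress=True)
for k,p,z in [('stand base',(230,200),.01),('mugbase',(263,190),.0),('tin top',(160,148),.045),('bottle top',(304,342),.21),
 ('riser deck frontL',(280,246),.05),('riser frontR',(317,314),.05),('projL',(283,225),.155),('projR',(320,300),.155)]:
    print(k,plane('side',p,z))
print('tip',tri(ray('side',(205,140)),ray('scene',(309,185))))
print('posttop',tri(ray('side',(225,127)),ray('scene',(298,187))))
a=np.load('pics/side.npy');hsv=cv2.cvtColor(a,cv2.COLOR_RGB2HSV)
print(hsv[280,290],hsv[300,390],hsv[285,283],hsv[316,320],hsv[290,280-15])
m=((hsv[:,:,1]>130)&(hsv[:,:,0]<20)).astype(np.uint8)
m[:,:262]=0;m[:,330:]=0;m[:250]=0;m[325:]=0
ys,xs=np.nonzero(m);print(len(xs),xs.min(),xs.max(),ys.min(),ys.max())
crop=a[90:330,180:420][:,:,::-1]
cv2.imwrite('pics/c.png',cv2.resize(crop,(600,600),interpolation=cv2.INTER_CUBIC))
E
```

```text
stand base [0.6276 0.1351 0.01  ]
mugbase [0.739  0.1201 0.    ]
tin top [0.5375 0.4258 0.045 ]
bottle top [ 0.4826 -0.4212  0.21  ]
riser deck frontL [ 0.6421 -0.1115  0.05  ]
riser frontR [ 0.6027 -0.3291  0.05  ]
projL [ 0.6428 -0.1201  0.155 ]
projR [ 0.5904 -0.3427  0.155 ]
tip [0.5762 0.1486 0.2785]
posttop [0.6334 0.1406 0.302 ]
[ 13 164 107] [ 23  18 174] [ 13 112 107] [ 17 120  85] [ 23  18 182]
635 275 306 252 300
```

View pics/c.png

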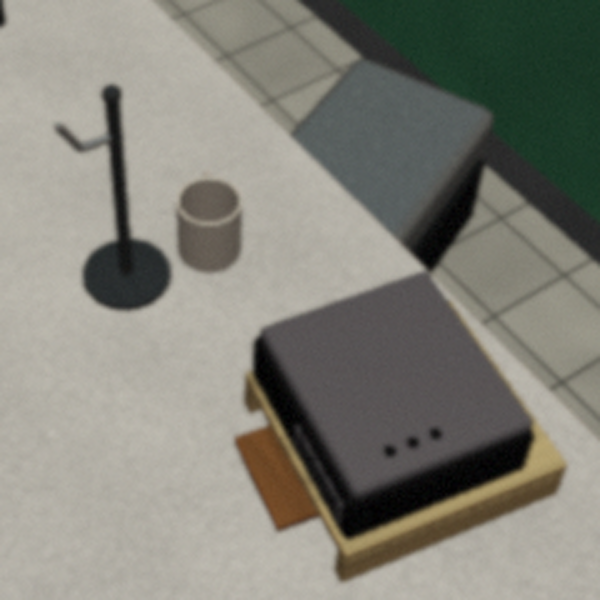

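The crop shows the strip's front corners at about side px (274,266) and (292,301). It also shows the hook slanting from (212,149) up to about (204,141). Next I'll take wrist views for precise poses.

Run:
```python
from h import *
q=quat([-1,0,0],[0,0,-1])
print(get_opening())
gripper_close(20)
a=np.array([0.29,.96]);
move_straight([.13,.44,.36],v=.3)
P=[]
for i,(p) in enumerate([[.40,-.16,.34],[.42,0.10,.36]]):
    movep(p,q)
    hold(.2);pose=(get_tool_pos(),get_eef_rot());im=camera('wrist')
    np.savez(f'pics/w{i}.npz',im=im,p=pose[0],q=pose[1]);P.append(im)
    print(pose,get_joint_pos(),get_clock())
cv2.imwrite('pics/w.png',np.hstack([cv2.resize(x,(400,300)) for x in P])[:,:,::-1])
cv2.imwrite('pics/w0.png',P[0][:,:,::-1]);cv2.imwrite('pics/w1.png',P[1][:,:,::-1])
```

```text
0.08764293475651626
(array([ 0.40019385, -0.15952313,  0.34005585]), array([ 6.39828698e-05, -5.19750449e-04,  9.99999863e-01, -1.00522596e-06])) [-4.58536192e-01 -3.09226334e-01  1.41605445e+00  3.21569868e-05
  2.03460916e+00 -2.03021082e+00] 4.8083
(array([0.42024812, 0.09891552, 0.35984943]), array([-1.00694537e-04,  1.09570634e-03,  9.99999391e-01, -8.77783466e-05])) [ 1.52707062e-01 -2.90474978e-01  1.36437526e+00 -1.13130497e-04
  2.06784590e+00 -1.41617134e+00] 6.0833
```

View pics/w0.png

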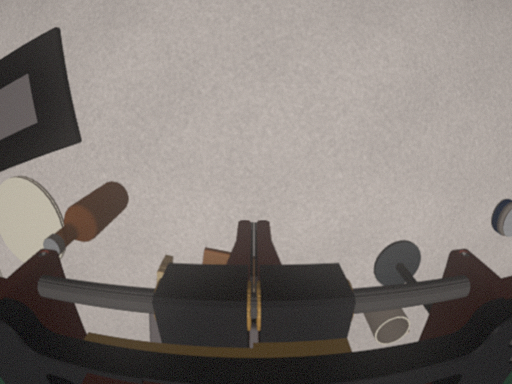

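View pics/w1.png

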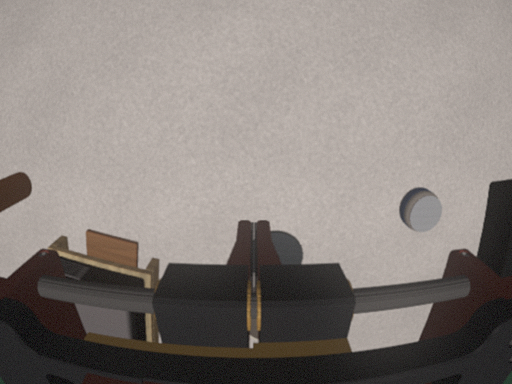

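In w1 the strip's corners are at about (88,231) and (137,241), and the riser legs are at (65,240) and (155,263). In w0 the stand base is at (405,262), but the hook is hidden. I'll measure the board now and take leaned wrist views of the hook.

Run:
```python
from h import *
np.set_printoptions(precision=4,suppress=True)
d=np.load('pics/w1.npz');im=d['im'];pose=(d['p'],d['q'])
hsv=cv2.cvtColor(im,cv2.COLOR_RGB2HSV);print(hsv[245,110],hsv[262,110],hsv[235,60])
m=((hsv[:,:,1]>110)&(hsv[:,:,0]<16)).astype(np.uint8)*255
m[:,:75]=0;m[:,150:]=0;m[:222]=0;m[280:]=0
c=max(cv2.findContours(m,0,1)[0],key=cv2.contourArea)
print(cv2.contourArea(c));ap=cv2.approxPolyDP(c,4,True)[:,0];print(ap.tolist())
for p in ap: print(p,plane('wrist',p,.016,pose))
for p in [(65,239),(155,262)]: print('deck',plane('wrist',p,.055,pose),plane('wrist',p,.05,pose))
for p in [(274,266),(292,301.2)]: print('side',plane('side',p,.016))
q=quat([1,0,1],[1,0,-1])
P=[]
for i,y in enumerate([.09,.20]):
    movep([.41,y,.29],q); hold(.2)
    pose=(get_tool_pos(),get_eef_rot());im=camera('wrist')
    np.savez(f'pics/v{i}.npz',im=im,p=pose[0],q=pose[1]);P.append(im)
    print(pose,get_joint_pos(),get_clock())
cv2.imwrite('pics/v.png',np.vstack([cv2.resize(x[:200],(768,300),interpolation=cv2.INTER_CUBIC) for x in P])[:,:,::-1])
```

```text
[ 12 110 125] [18 82 93] [ 13  24 169]
1066.5
[[87, 232], [88, 255], [136, 266], [135, 244]]
[ 87 232] [ 0.5852 -0.2452  0.016 ]
[ 88 255] [ 0.6407 -0.2571  0.016 ]
[136 266] [ 0.6584 -0.1434  0.016 ]
[135 244] [ 0.6065 -0.136   0.016 ]
deck [ 0.5847 -0.2781  0.055 ] [ 0.5874 -0.2823  0.05  ]
deck [ 0.6215 -0.0833  0.055 ] [ 0.6246 -0.0854  0.05  ]
side [ 0.6046 -0.138   0.016 ]
side [ 0.5833 -0.2522  0.016 ]Traceback (most recent call last):
  File "<stdin>", line 15, in <module>
rig.MotionError: the arm cannot take that pose within its joint ranges
```

The board's front edge runs from about (0.584,-0.249) to (0.605,-0.137). The two views agree to about 5 mm, the measured width is 114–116 mm against the given 120, and the yaw is about -10.5°. Next I'll check reachability for the hook view and the hanging poses.

Run:
```python
from h import *
np.set_printoptions(precision=2,suppress=True)
def zt(a,yaw): a=np.radians(a);yw=np.radians(yaw);return np.array([np.cos(a)*np.cos(yw),np.cos(a)*np.sin(yw),-np.sin(a)])
for s in(1,-1):
  for a in (80,60,50,45,30,15,0):
    for yaw in(0,-15):
      z=zt(a,yaw);x=s*np.array([np.sin(np.radians(a))*np.cos(np.radians(yaw)),np.sin(np.radians(a))*np.sin(np.radians(yaw)),np.cos(np.radians(a))])
      print(s,a,yaw,[solve_ik(p,quat(x,z)) is not None for p in([.41,.15,.29],[.45,.15,.29],[.5,.15,.3],[.55,.15,.2],[.57,.15,.25])])
```

```text
1 80 0 [True, True, True, True, True]
1 80 -15 [True, True, True, True, True]
1 60 0 [True, True, True, True, True]
1 60 -15 [True, True, True, True, True]
1 50 0 [False, True, True, True, True]
1 50 -15 [True, True, True, True, True]
1 45 0 [False, False, True, True, True]
1 45 -15 [True, True, True, True, True]
1 30 0 [False, False, False, True, True]
1 30 -15 [False, False, True, False, True]
1 15 0 [False, False, False, False, True]
1 15 -15 [False, False, False, False, False]
1 0 0 [False, False, False, False, False]
1 0 -15 [False, False, False, False, False]
-1 80 0 [True, True, True, True, True]
-1 80 -15 [True, True, True, True, True]
-1 60 0 [True, True, True, True, True]
-1 60 -15 [True, True, True, True, True]
-1 50 0 [False, True, True, True, True]
-1 50 -15 [True, True, True, True, True]
-1 45 0 [False, False, True, True, True]
-1 45 -15 [True, True, True, True, True]
-1 30 0 [False, False, False, True, True]
-1 30 -15 [False, False, True, True, True]
-1 15 0 [False, False, False, False, True]
-1 15 -15 [False, False, True, True, True]
-1 0 0 [False, False, False, False, False]
-1 0 -15 [False, False, False, True, True]
```

Run:
```python
from h import *
a=np.radians(52);P=[]
for i,(y,yaw) in enumerate([(.09,0),(.19,0)]):
    for yaw in (-15,0,-25,10):
        w=np.radians(yaw);h=np.array([np.cos(w),np.sin(w),0]);e=np.array([0,0,1])
        q=quat(np.sin(a)*h+np.cos(a)*e,np.cos(a)*h-np.sin(a)*e);p=[.42,y,.30]
        if solve_ik(p,q) is not None:break
    movep(p,q); hold(.2)
    pose=(get_tool_pos(),get_eef_rot());im=camera('wrist')
    np.savez(f'pics/v{i}.npz',im=im,p=pose[0],q=pose[1]);P.append(im)
    print(yaw,pose,get_joint_pos(),get_clock())
cv2.imwrite('pics/v.png',np.vstack([cv2.resize(x[:200],(768,300),interpolation=cv2.INTER_CUBIC) for x in P])[:,:,::-1])
```

```text
-25 (array([0.42002438, 0.08998679, 0.30000329]), array([ 0.07050128,  0.9231186 , -0.20463303,  0.3178159 ])) [ 0.53406219 -0.76787005  1.91910801 -0.53286103  1.57422795  2.42419693] 9.5417
-15 (array([0.42014632, 0.18909689, 0.30028811]), array([ 0.04264406,  0.93724338, -0.12426019,  0.32297947])) [ 0.729248   -0.66198766  1.85965787 -0.54209924  1.54428152  2.46603732] 10.275
```

View pics/v.png

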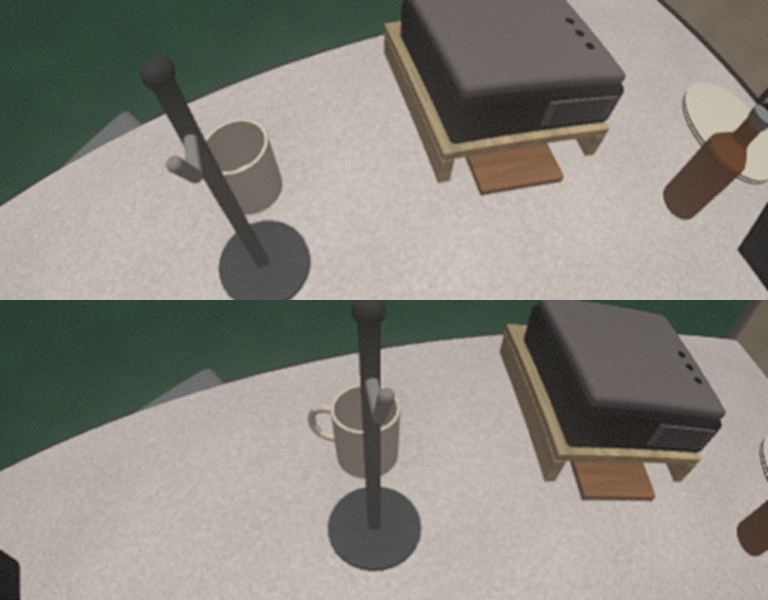

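v0 (in displayed pixels, true pixel = value/1.5) shows the hook tip at (175,164), the bend at (197,178), the post top at (158,74), the base centre at about (264,263) and the strip in front of the riser. v1 shows the tip at (385,396−300), the bend at (380,416−300), the post top at (369,311−300) and the base at (374,527−300).

Run:
```python
from h import *
np.set_printoptions(precision=4,suppress=True)
D=[np.load(f'pics/v{i}.npz') for i in(0,1)];pose=[(d['p'],d['q']) for d in D]
r=lambda i,x,y:ray('wrist',(x/1.5,y/1.5),pose[i])
s=np.array
def res(p,R): return [round(1e3*np.linalg.norm(np.cross(p-o,d)),1) for o,d in R]
for n,R in dict(tip=[r(0,176,164),r(1,385,96),ray('side',(204,140)),ray('scene',(309,185))],tipw=[r(0,176,164),r(1,385,96)],bend=[r(0,196,177),r(1,380,115)],top=[r(0,158,74),r(1,369,11)],base=[r(0,264,263),r(1,374,227)]).items():
    p=tri(*R);print(n,p,res(p,R))
# base disc centre by contour; board by contour, z=.016
for i,d in enumerate(D):
    im=d['im'];hsv=cv2.cvtColor(im,cv2.COLOR_RGB2HSV);g=im.max(2)
    m=(g<95).astype(np.uint8)*255;m[:100]=0;m[215:]=0;m[:,:130]=0;m[:,300:]=0
    m=cv2.morphologyEx(m,cv2.MORPH_OPEN,np.ones((23,23)))
    c=max(cv2.findContours(m,0,1)[0],key=cv2.contourArea)[:,0]
    P=s([plane('wrist',p,.01,pose[i])[:2] for p in c]);(cx,cy),rad=cv2.minEnclosingCircle(P.astype(np.float32));print('base',cx,cy,rad)
    m=((hsv[:,:,1]>95)&(hsv[:,:,0]<15)).astype(np.uint8)*255;m[:90]=0;m[140:]=0;m[:,:300]=0;m[:,445:]=0
    c=max(cv2.findContours(m,0,1)[0],key=cv2.contourArea);print(cv2.contourArea(c))
    for p in cv2.approxPolyDP(c,3,True)[:,0]: print(p,plane('wrist',p,.016,pose[i]),plane('wrist',p,.002,pose[i])[:2])
rp=[[(451,150),(606,124)],[(563,450-300),(698,455-300)]]
for i in(0,1): print('riser',[plane('wrist',(x/1.5,y/1.5),.05,pose[i])[:2] for x,y in rp[i]])
print(tri(r(0,451,150),r(1,563,150)),tri(r(0,606,124),r(1,698,156)))
```

```text
tip [0.5737 0.1466 0.2785] [np.float64(1.3), np.float64(1.7), np.float64(2.8), np.float64(2.1)]
tipw [0.5727 0.1451 0.2793] [np.float64(0.2), np.float64(0.2)]
bend [0.5912 0.1429 0.2412] [np.float64(0.9), np.float64(0.9)]
top [0.631  0.1393 0.3006] [np.float64(0.1), np.float64(0.1)]
base [0.6341 0.1388 0.0015] [np.float64(0.2), np.float64(0.2)]
base 0.6348749399185181 0.14157378673553467 0.05851618945598602
1316.0
[374 116] [ 0.5871 -0.2477  0.016 ] [ 0.5931 -0.2586]
[364  96] [ 0.6362 -0.2579  0.016 ] [ 0.6436 -0.269 ]
[312 104] [ 0.6584 -0.1446  0.016 ] [ 0.6666 -0.1522]
[321 127] [ 0.6063 -0.133   0.016 ] [ 0.6128 -0.1403]
[370 120] [ 0.5824 -0.2336  0.016 ] [ 0.5882 -0.2441]
base 0.6307300329208374 0.13981357216835022 0.05426844209432602
1068.0
[382 108] [ 0.6579 -0.1425  0.016 ] [ 0.6661 -0.153 ]
[390 131] [ 0.6042 -0.1332  0.016 ] [ 0.6107 -0.1435]
[435 131] [ 0.583  -0.2434  0.016 ] [ 0.5889 -0.257 ]
[426 108] [ 0.6399 -0.2539  0.016 ] [ 0.6475 -0.2678]
riser [array([ 0.6543, -0.1117]), array([ 0.6171, -0.3419])]
riser [array([ 0.6578, -0.1121]), array([ 0.6169, -0.344 ])]
[ 0.657  -0.1128  0.0484] [ 0.6122 -0.3334  0.0576]
```

The hook tip is at (0.573,0.1455,0.279), which matches the given z of 0.282. The post centre is at about (0.632,0.1395), and the hook yaw is about -6°. The riser front gives about 36 mm of board showing, within the stated range. Next I'll press on the strip.

```bash
cat >> h.py <<'E'
yb=np.radians(-10.4);b=np.array([np.cos(yb),np.sin(yb),0]);E3=np.array([0,0,1.])
front=np.array([.595,-.190,0]);th=np.radians(32)
zl=np.sin(th)*b-np.cos(th)*E3;ql=quat(-b,zl)
E
python3 - <<'E'
from h import *
np.set_printoptions(precision=4,suppress=True)
tip=front+.018*b+.016*E3; 
up=tip-.014*zl+.03*E3-.03*b
q=quat([-1,0,0],[0,0,-1])
movep([.42,0,.34],q)
movep(up+[-.03,0,.08],ql)
move_straight(up,v=.15)
move_straight(up+.03*b,v=.15)
f0=get_wrist_force();print(get_tool_pos(),f0,get_clock())
print(move_straight(up+.03*b-.04*E3,v=.03,stop_force=12))
hold(.1);print(get_tool_pos(),get_wrist_force()-f0,get_clock())
E
```

```text
[ 0.6058 -0.1921  0.0592] [-0.3737  0.8023 -1.1825] 15.925
True
[ 0.606  -0.1921  0.0334] [-0.888  -0.6792  5.5573] 16.8833
```

Run:
```python
from h import *
np.set_printoptions(precision=4,suppress=True)
f0=np.array([-.37,.8,-1.18])
p=get_tool_pos()
for k in range(5):
    p=p-.0006*E3;move_straight(p,v=.03);hold(.1);f=get_wrist_force()-f0;print(get_tool_pos(),f)
    if f[2]>12:break
s=p.copy()
for d in (.02,.05,.08,.11,.14,.167):
    t=s-d*b;t[2]=p[2];move_straight(t,v=.08);f=get_wrist_force()-f0
    print(d,get_tool_pos(),f,get_clock())
    if f[2]<10:p=p-.0005*E3
    if f[2]>17:p=p+.0005*E3
hold(.1);im=camera('wrist');np.savez('pics/d.npz',im=im,p=get_tool_pos(),q=get_eef_rot());sd=camera('side');np.save('pics/d.npy',sd)
cv2.imwrite('pics/d.png',np.hstack([im,sd])[:,:,::-1][::1,::1]);cv2.imwrite('pics/d.png',cv2.resize(cv2.imread('pics/d.png'),(800,300)))
```

```text
[ 0.6064 -0.1922  0.0333] [-0.2332  0.1513  7.031 ]
[ 0.6066 -0.1923  0.0333] [-2.5625  0.0792  7.3938]
[ 0.6068 -0.1924  0.0332] [-3.7435  0.8387  9.2815]
[ 0.6071 -0.1925  0.0331] [-3.792   0.2076 10.7774]
[ 0.6074 -0.1926  0.0331] [-4.0644  1.5237 12.5362]
0.02 [ 0.5877 -0.1891  0.0331] [-2.6835 -0.0278 11.7238] 19.0333
0.05 [ 0.5582 -0.1838  0.0331] [-2.6796 -1.2417 11.8224] 19.5583
0.08 [ 0.5287 -0.1783  0.0331] [-2.8883  0.7446 11.4463] 20.0833
0.11 [ 0.4991 -0.173   0.0331] [-2.4192  0.3924 11.7344] 20.6083
0.14 [ 0.4695 -0.1675  0.033 ] [-2.4257  0.148  10.5737] 21.1333
0.167 [ 0.4429 -0.1626  0.033 ] [-3.6276 -0.2445 12.166 ] 21.6167
```

View pics/d.png

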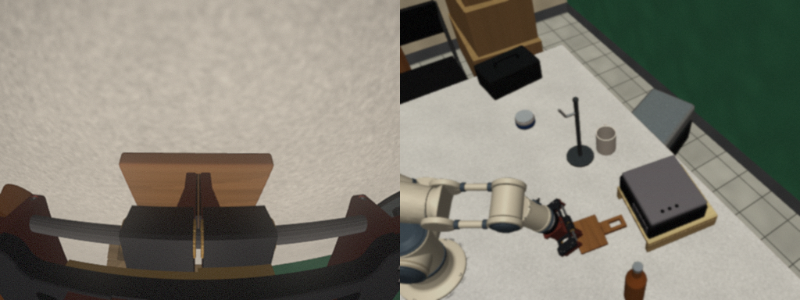

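The board slid out flat. In the side half of the view its handle end at (625,220) is clear of the riser front. I'll lift off and measure the board's pose from a wrist view and the side view.

Run:
```python
from h import *
np.set_printoptions(precision=4,suppress=True)
p=get_tool_pos();move_straight(p+.06*E3,v=.15);open_gripper()
movep([.44,.06,.36],quat([-1,0,0],[0,0,-1]));hold(.2)
pose=(get_tool_pos(),get_eef_rot());im=camera('wrist');sd=camera('side');np.savez('pics/e.npz',im=im,sd=sd,p=pose[0],q=pose[1])
cv2.imwrite('pics/e.png',np.hstack([cv2.resize(im,(400,300)),cv2.resize(sd[220:370,200:400],(400,300))])[:,:,::-1])
for n,I in(('wrist',im),('side',sd)):
    hsv=cv2.cvtColor(I,cv2.COLOR_RGB2HSV)
    m=((hsv[:,:,1]>95)&(hsv[:,:,0]<16)&(hsv[:,:,2]>85)).astype(np.uint8)*255
    if n=='wrist': m[240:]=m[240:]
    for c in cv2.findContours(m,0,1)[0]:
        if cv2.contourArea(c)>250:
            ap=cv2.approxPolyDP(c,3,True)[:,0];print(n,cv2.contourArea(c))
            for a in ap: print('  ',a,plane(n,a,.016,pose)[:2])
print(get_clock())
```

```text
wrist 3509.5
   [102 142] [ 0.4222 -0.2162]
   [100 188] [ 0.5098 -0.2329]
   [116 193] [ 0.5197 -0.1988]
   [115 232] [ 0.601  -0.2154]
   [134 236] [ 0.6079 -0.1742]
   [136 199] [ 0.5312 -0.1582]
   [155 198] [ 0.5291 -0.1198]
   [159 152] [ 0.4448 -0.1044]
side 1825.5
   [283 276] [ 0.6071 -0.1775]
   [257 285] [ 0.5336 -0.1617]
   [245 276] [ 0.5216 -0.1207]
   [218 286] [ 0.4454 -0.1068]
   [232 323] [ 0.4218 -0.218 ]
   [264 312] [ 0.5057 -0.2374]
   [262 297] [ 0.525  -0.1989]
   [289 288] [ 0.5993 -0.2163]
25.3667
```

View pics/e.png

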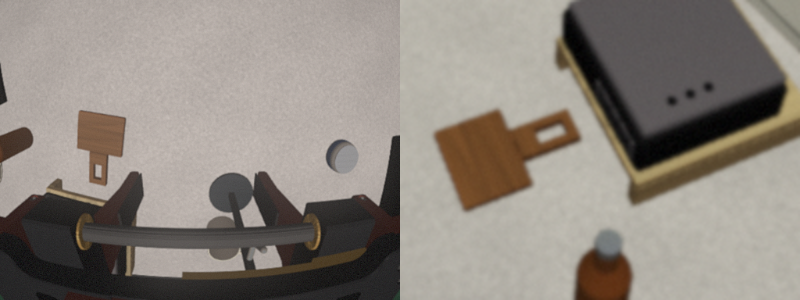

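The board lies with a yaw of -11.4°, its midpoint at (0.519,-0.178) and a length of 174 mm (179 given). Its handle end at x ≈ 0.605 clears the riser by about 30 mm, and the slot is visible in both views. I'll grasp the neck, lift, and check IK for the hanging path.

```bash
cat >> h.py <<'E'
yn=np.radians(-11.4);n=np.array([np.cos(yn),np.sin(yn),0])
neck=np.array([.519,-.178,0])+.0225*n
qd=quat(-n,-E3)
S=np.array([.627,.1395,0]);ys=np.radians(-6.);sx=np.array([np.cos(ys),np.sin(ys),0])
def hang(x,z,phi,grip=.0645,ahead=.008,at=.0975,yaw=None):
    "tool pose putting board point (at,0,mid) on stand-plane point x,z; board leaning phi deg"
    f=np.radians(phi);u=np.sin(f)*sx+np.cos(f)*E3;zt=np.cos(f)*sx-np.sin(f)*E3
    return S+x*sx+z*E3-(at-grip)*u-ahead*zt,quat(-u,zt)
E
python3 - <<'E'
from h import *
np.set_printoptions(precision=3,suppress=True)
movep(neck+.10*E3,qd);move_straight(neck+.03*E3,v=.15)
print(move_straight(neck+.0175*E3,v=.05,stop_force=8),get_tool_pos())
gripper_close(50);hold(.1);print(get_opening(),get_grasp_force(),get_tool_pos())
move_straight(neck+.26*E3,v=.15);hold(.2);print(get_opening(),get_wrist_force(),get_tool_pos(),get_clock())
for nm,a in dict(pre=(-.130,.34,40),start=(-.070,.309,40),tip=(-.056,.282,40),bend=(-.034,.240,40),lev=(-.02,.240,40)).items():
    print(nm,hang(*a)[0],solve_ik(*hang(*a)))
for f in(50,45,35,30,25,20,15,10,5,0): print(f,solve_ik(*hang(-.02,.24,f)))
sd=camera('side');sc=camera('scene');cv2.imwrite('pics/g.png',np.hstack([cv2.resize(sd[130:330,180:380],(400,400)),cv2.resize(sc[60:260,200:400],(400,400))])[:,:,::-1])
E
```

```text
False [ 0.541 -0.182  0.017]
0.0455146682936783 49.927425384521484 [ 0.541 -0.182  0.018]
0.04538800575596144 [-0.485 -0.225 -2.697] [ 0.541 -0.182  0.259] 30.5583
pre [0.471 0.156 0.32 ] [ 0.584 -0.822  1.999 -0.535  1.266 -0.908]
start [0.53  0.15  0.289] [ 0.467 -0.696  1.986 -0.48   1.113 -0.953]
tip [0.544 0.148 0.262] [ 0.444 -0.666  2.017 -0.479  1.05  -0.943]
bend [0.566 0.146 0.22 ] [ 0.412 -0.607  2.055 -0.484  0.949 -0.923]
lev [0.58  0.144 0.22 ] [ 0.393 -0.568  2.03  -0.475  0.928 -0.936]
50 [ 0.347 -0.471  1.883 -0.32   1.104 -1.067]
45 [ 0.37  -0.522  1.958 -0.391  1.015 -1.008]
35 [ 0.415 -0.606  2.1   -0.576  0.844 -0.847]
30 [ 0.435 -0.635  2.165 -0.698  0.764 -0.735]
25 [ 0.452 -0.653  2.226 -0.849  0.692 -0.594]
20 [ 0.466 -0.658  2.28  -1.036  0.631 -0.416]
15 [ 0.477 -0.646  2.327 -1.263  0.591 -0.197]
10 None
5 [ 0.485 -0.565  2.391  4.491  0.604  0.326]
0 [ 0.482 -0.492  2.405  4.245  0.669  0.571]
```

View pics/g.png

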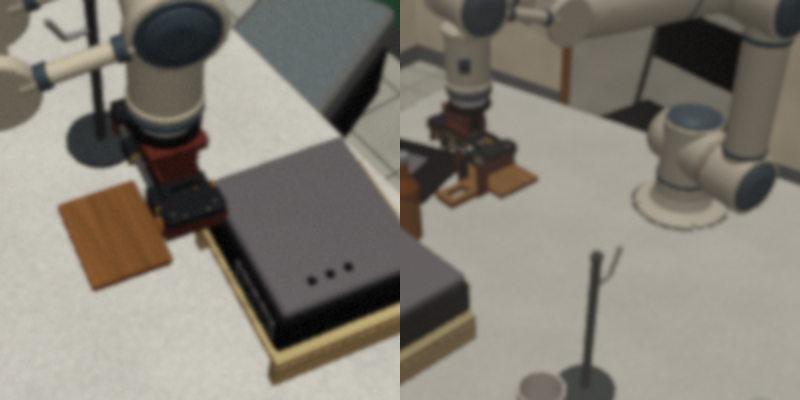

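The grip holds: opening 45 mm on a 46 mm neck, with the blade level in the side half at (115,235) and the slot end seen in the scene half at (455,190). I'll move to the pre-hang pose and compare the predicted board corners with the image.

```bash
cat >> h.py <<'E'
def proj(nm,X):
    c=get_calibration(nm);v=c['mtx']@(c['R']@X+c['t']);return v[:2]/v[2]
def bpt(x,y,t=.008,grip=.0645):
    "world position of board point (x,y), t ahead of TCP along tool z (.001 top face, .015 underside), from the present tool pose"
    q=get_eef_rot();R=Ro.from_quat(np.r_[q[1:],q[0]]).as_matrix()
    return get_tool_pos()+R@np.array([-(x-grip),y,t])
E
python3 - <<'E'
from h import *
np.set_printoptions(precision=1,suppress=True)
movep([.46,.0,.34],quat(-np.array([.866,0,.5]),[.5,0,-.866]))
movep(*hang(-.120,.33,40));hold(.3)
print(get_tool_pos(),get_clock(),get_joint_pos())
for nm in('scene','side'):
    I=camera(nm);np.save(f'pics/h_{nm}.npy',I);hsv=cv2.cvtColor(I,cv2.COLOR_RGB2HSV)
    for k,(x,y) in dict(e1=(.1315,.023),e2=(.1315,-.023),s1=(.0475,.06),s2=(.0475,-.06),b1=(-.0475,.06),b2=(-.0475,-.06),slot=(.0975,0)).items():
        print(nm,k,proj(nm,bpt(x,y,.015 if nm=='scene' else .001)))
    m=((hsv[:,:,1]>95)&(hsv[:,:,0]<18)&(hsv[:,:,2]>60)).astype(np.uint8)*255
    cs,hi=cv2.findContours(m,cv2.RETR_CCOMP,1)
    for c,h in zip(cs,hi[0]):
        if cv2.contourArea(c)>(150 if h[3]<0 else 12): print('hole' if h[3]>=0 else 'blob',cv2.contourArea(c),c[:,0].mean(0),cv2.approxPolyDP(c,3,True)[:,0].tolist())
E
```

```text
[0.5 0.2 0.3] 32.6333 [ 0.6 -0.8  2.  -0.5  1.2 -0.9]
scene e1 [324.  162.6]
scene e2 [312.  156.9]
scene s1 [340.9 176.8]
scene s2 [310.9 162.2]
scene b1 [347.7 186.1]
scene b2 [319.2 172. ]
scene slot [321.1 163.8]
blob 315.0 [202.9 159.9] [[201, 142], [195, 155], [199, 171], [208, 178], [209, 153]]
blob 347.0 [332.3 161.1] [[325, 140], [326, 148], [320, 157], [314, 157], [314, 163], [347, 183], [334, 168], [349, 150], [344, 148], [330, 167], [323, 157], [330, 144]]
blob 217.5 [344.  125.4] [[340, 117], [334, 129], [347, 134], [353, 121]]
hole 30.0 [342.7 125.3] [[345, 121], [340, 129]]
blob 708.0 [489.6  49. ] [[511, 0], [503, 3], [468, 97], [474, 99]]
blob 312.0 [397.8  19.6] [[406, 0], [397, 3], [390, 35], [396, 41]]
blob 347.0 [284.4  54.5] [[289, 0], [285, 0], [281, 110]]
blob 756.5 [ 6.8 32.9] [[0, 0], [3, 60], [23, 53]]
side e1 [180.2 118.1]
side e2 [187.  129.2]
side s1 [158.9 135. ]
side s2 [175.3 164.4]
side b1 [141.7 162.2]
side b2 [156.6 192.3]
side slot [176.7 134.2]
blob 716.0 [300.5 365.2] [[296, 345], [289, 354], [295, 375], [291, 379], [295, 381], [291, 381], [309, 383], [314, 353], [311, 348], [299, 348], [298, 352]]
blob 611.0 [162. 170.] [[174, 155], [162, 153], [150, 169], [146, 168], [158, 190], [177, 165]]
blob 416.5 [172.6 137. ] [[180, 119], [172, 132], [166, 134], [166, 140], [154, 145], [178, 149], [189, 130]]
hole 33.5 [178.4 133.8] [[181, 129], [176, 139]]
blob 185.0 [ 3.3 76.6] [[0, 59], [1, 92], [12, 86]]
hole 31.5 [ 6.7 82.2] [[5, 77], [8, 88]]
blob 202.0 [171.   59.8] [[181, 64], [180, 53], [157, 58], [171, 69]]
blob 315.5 [91.1 64.9] [[66, 29], [95, 96], [91, 82], [130, 67], [93, 78], [75, 45], [78, 44], [74, 44]]
hole 13.0 [84.4 70.7] [[82, 69], [87, 72]]
blob 161.5 [96.7  2.4] [[79, 0], [83, 8], [90, 9], [116, 1]]
blob 5484.0 [116.3  29.2] [[58, 0], [64, 25], [70, 27], [100, 72], [176, 48], [167, 0], [136, 0], [83, 16], [71, 0]]
```

All the predicted corners match the side view within about 2 px (roughly 4 mm, close to the calibration error), so there is no droop. I'll thread the slot along the slant, tilting the board upright as it goes, with force guards.

Run:
```python
from h import *
np.set_printoptions(precision=4,suppress=True)
print('tip side',proj('side',np.array([.5727,.1451,.2793])),'seen ~204,140.7')
W=[(-.080,.325,40),(-.0725,.313,40),(-.056,.282,40),(-.045,.261,36),(-.035,.243,30),(-.031,.241,24),(-.026,.2405,18)]
print([solve_ik(*hang(*w)) is not None for w in W])
for i,w in enumerate(W):
    p,q=hang(*w);s=move_straight(p,v=.08 if i<2 else .04,attitude=q,stop_force=None if i<1 else 6)
    print(w,s,get_tool_pos()-p,get_wrist_force(),round(get_clock(),2))
    if s: break
for nm in('scene','side'):np.save(f'pics/i_{nm}.npy',camera(nm))
```

```text
tip side [204.5729 141.0797] seen ~204,140.7
[True, True, True, True, True, True, True]
(-0.08, 0.325, 40) False [ 0.     -0.0001 -0.0002] [-0.3276  0.7122 -2.9753] 33.38
(-0.0725, 0.313, 40) False [-0.0002 -0.0001 -0.0011] [ 0.4798  0.2116 -1.845 ] 33.71
(-0.056, 0.282, 40) False [0.0001 0.     0.0004] [-0.7283 -0.3784 -3.0244] 34.73
(-0.045, 0.261, 36) False [0.0001 0.0001 0.0005] [ 0.3169 -0.3005 -2.2645] 35.53
(-0.035, 0.243, 30) False [0.0001 0.0001 0.0007] [-0.516  -0.383  -2.9022] 36.28
(-0.031, 0.241, 24) False [-0.0002  0.     -0.0004] [ 0.0507  1.0969 -2.5544] 36.63
(-0.026, 0.2405, 18) False [ 0.     -0.0001  0.0003] [-0.7285 -0.0036 -2.4715] 36.99
```

Run:
```python
from h import *
np.set_printoptions(precision=4,suppress=True)
p,q=hang(-.026,.215,18)
s=move_straight(p,v=.02,attitude=q,stop_force=5);hold(.2)
t=get_tool_pos();print(s,'C z =',.215+t[2]-p[2],t-p,get_wrist_force(),get_ft_torque(),get_clock())
a=camera('scene');c=camera('side')
cv2.imwrite('pics/j.png',np.hstack([cv2.resize(a[150:290,240:380],(400,400),interpolation=2),cv2.resize(c[90:230,150:290],(400,400),interpolation=2)])[:,:,::-1])
```

```text
True C z = 0.2261763428112731 [ 0.0001 -0.      0.0112] [1.2851 0.6573 4.5321] [-0.044  -0.5904  0.0415] 38.0833
```

View pics/j.png

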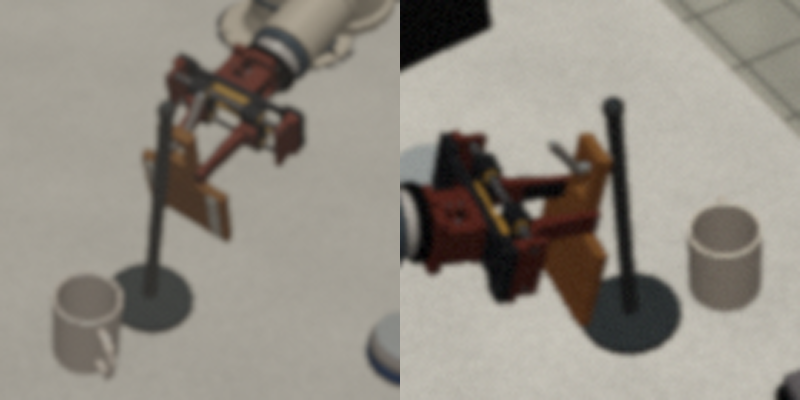

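The bar met the hook at C z = 0.226, where 0.2265 was predicted. In the side half the hook tip comes through the slot at (565,155). Releasing now.

Run:
```python
from h import *
np.set_printoptions(precision=4,suppress=True)
p=get_tool_pos();_,q=hang(0,0,18);zt=Ro.from_quat(np.r_[q[1:],q[0]]).as_matrix()[:,2]
move_straight(p+.0003*E3,v=.02)
open_gripper();hold(.6);print(get_wrist_force(),get_opening())
print(move_straight(p-.03*zt,v=.08,stop_force=8),move_straight(p-.10*zt,v=.12,stop_force=8))
move_straight(p-.13*zt+.05*E3,v=.15);hold(2.5)
print(get_tool_pos(),get_wrist_force(),get_clock())
B=lambda x,y,ph,t:None
for nm in('side','scene'):
  for rep in(0,1):
    I=camera(nm);hsv=cv2.cvtColor(I,cv2.COLOR_RGB2HSV)
    m=((hsv[:,:,1]>95)&(hsv[:,:,0]<18)&(hsv[:,:,2]>60)).astype(np.uint8)*255
    r=(slice(90,240),slice(195,290)) if nm=='side' else (slice(160,290),slice(240,340))
    k=np.zeros_like(m);k[r]=m[r]
    for c in cv2.findContours(k,0,1)[0]:
        if cv2.contourArea(c)>60: print(nm,cv2.contourArea(c),cv2.approxPolyDP(c,3,True)[:,0].tolist())
    hold(.3)
  # predicted hanging, front face for side / back face for scene
  xo=-.017+(-.007 if nm=='side' else .007)
  sy=np.array([-sx[1],sx[0],0])
  print('pred',[proj(nm,S+xo*sx+y*sy+(.245-.1175+x)*E3).round().tolist() for x,y in[(.1315,.023),(.1315,-.023),(-.0475,.06),(-.0475,-.06),(.0475,.06),(.0475,-.06)]])
  np.save(f'pics/z_{nm}.npy',I)
# bystanders: difference of first and last pictures
for nm,R in dict(side=dict(bottle=(335,384,280,325),mug=(160,200,252,280),tin=(138,168,145,176)),scene=dict(mug=(245,285,256,288),tin=(257,287,366,398),bottle=(135,182,192,214))).items():
    A=np.load(f'pics/{nm}.npy').astype(float);Z=np.load(f'pics/z_{nm}.npy').astype(float)
    print(nm,{k:abs(A-Z).mean(2)[a:b_,c:d].mean().round(1) for k,(a,b_,c,d) in R.items()})
```

```text
[0.5911 0.2955 0.1808] 0.08789448617690972Traceback (most recent call last):
  File "<stdin>", line 6, in <module>
rig.MotionError: the arm cannot follow that straight line within its joint ranges
```

Run:
```python
from h import *
np.set_printoptions(precision=3,suppress=True)
P,_=hang(-.026,.2262,18)
print(get_tool_pos()-P,get_clock(),get_joint_pos())
zt=lambda f:np.cos(np.radians(f))*sx-np.sin(np.radians(f))*E3
for d in(.01,.02,.03,.04,.06,.1):
  for up in(0,.01,.02,.04):
    print(d,up,[f for f in(10,14,18,20,22,25,30,35,40,45,50) if solve_ik(P-d*zt(18)+up*E3,hang(0,0,f)[1]) is not None])
```

```text
[-0.028  0.003  0.01 ] 40.3917 [ 0.535 -0.765  2.369 -1.106  0.688 -0.35 ]
0.01 0 [14, 18, 20, 22, 25, 30, 35, 40, 45, 50]
0.01 0.01 [10, 14, 18, 20, 22, 25, 30, 35, 40, 45, 50]
0.01 0.02 [10, 14, 18, 20, 22, 25, 30, 35, 40, 45, 50]
0.01 0.04 [10, 14, 18, 20, 22, 25, 30, 35, 40, 45, 50]
0.02 0 [10, 14, 18, 20, 22, 25, 30, 35, 40, 45, 50]
0.02 0.01 [10, 14, 18, 20, 22, 25, 30, 35, 40, 45, 50]
0.02 0.02 [10, 14, 18, 20, 22, 25, 30, 35, 40, 45, 50]
0.02 0.04 [10, 14, 18, 20, 22, 25, 30, 35, 40, 45, 50]
0.03 0 [10, 14, 18, 20, 22, 25, 30, 35, 40, 45, 50]
0.03 0.01 [10, 14, 18, 20, 22, 25, 30, 35, 40, 45, 50]
0.03 0.02 [10, 14, 18, 20, 22, 25, 30, 35, 40, 45, 50]
0.03 0.04 [10, 14, 18, 20, 22, 25, 30, 35, 40, 45, 50]
0.04 0 [10, 14, 18, 20, 22, 25, 30, 35, 40, 45, 50]
0.04 0.01 [10, 14, 18, 20, 22, 25, 30, 35, 40, 45, 50]
0.04 0.02 [10, 14, 18, 20, 22, 25, 30, 35, 40, 45, 50]
0.04 0.04 [10, 14, 18, 20, 22, 25, 30, 35, 40, 45, 50]
0.06 0 [25, 30, 35, 40, 45, 50]
0.06 0.01 [25, 30, 35, 40, 45, 50]
0.06 0.02 [25, 30, 35, 40, 45, 50]
0.06 0.04 [25, 30, 35, 40, 45, 50]
0.1 0 [40, 45, 50]
0.1 0.01 [40, 45, 50]
0.1 0.02 [40, 45, 50]
0.1 0.04 [40, 45, 50]
```

First 30 mm done. Now I'll retreat further while pitching the tool down.

Run:
```python
from h import *
np.set_printoptions(precision=4,suppress=True)
P,_=hang(-.026,.2262,18);z18=np.cos(np.radians(18))*sx-np.sin(np.radians(18))*E3
for d,f,up in((.04,18,0),(.06,27,.0),(.10,43,.01),(.13,50,.03)):
    try: print(d,move_straight(P-d*z18+up*E3,v=.1,attitude=hang(0,0,f)[1],stop_force=8))
    except MotionError as e: print(d,e);break
hold(2.0);print(get_tool_pos(),get_wrist_force(),get_clock())
sy=np.array([-sx[1],sx[0],0])
for nm in('side','scene'):
  for rep in(0,1):
    I=camera(nm);hsv=cv2.cvtColor(I,cv2.COLOR_RGB2HSV)
    m=((hsv[:,:,1]>95)&(hsv[:,:,0]<18)&(hsv[:,:,2]>60)).astype(np.uint8)*255
    r=(slice(90,240),slice(195,290)) if nm=='side' else (slice(160,290),slice(240,340))
    k=np.zeros_like(m);k[r]=m[r]
    for c in cv2.findContours(k,0,1)[0]:
        if cv2.contourArea(c)>60: print(nm,cv2.contourArea(c),cv2.approxPolyDP(c,3,True)[:,0].tolist())
    hold(.3)
  xo=-.017+(-.007 if nm=='side' else .007)
  print('pred',[proj(nm,S+xo*sx+y*sy+(.245-.1175+x)*E3).round().tolist() for x,y in[(.1315,.023),(.1315,-.023),(-.0475,.06),(-.0475,-.06),(.0475,.06),(.0475,-.06)]])
  np.save(f'pics/z_{nm}.npy',I)
for nm,R in dict(side=dict(bottle=(335,384,280,325),mug=(160,200,252,280),tin=(138,168,145,176)),scene=dict(mug=(245,285,256,288),tin=(257,287,366,398),bottle=(135,182,192,214))).items():
    A=np.load(f'pics/{nm}.npy').astype(float);Z=np.load(f'pics/z_{nm}.npy').astype(float)
    print(nm,{k:abs(A-Z).mean(2)[a:b_,c:d].mean().round(1) for k,(a,b_,c,d) in R.items()})
```

```text
0.04 False
0.06 False
0.1 False
0.13 False
[0.4605 0.157  0.2675] [ 0.2359  0.6621 -0.7252] 44.2
side 253.0 [[215, 137], [219, 148], [212, 151], [212, 156], [224, 160], [222, 170], [230, 181], [232, 197], [231, 176], [223, 166], [224, 144]]
side 249.0 [[215, 137], [219, 148], [212, 151], [212, 156], [224, 161], [222, 170], [231, 189], [231, 176], [224, 166], [224, 144]]
pred [[212.0, 138.0], [219.0, 148.0], [212.0, 174.0], [229.0, 201.0], [210.0, 151.0], [227.0, 179.0]]
scene 228.0 [[300, 196], [304, 205], [299, 209], [297, 235], [303, 238], [308, 222], [310, 242], [312, 223], [304, 218], [306, 198]]
scene 226.5 [[300, 196], [304, 205], [299, 209], [297, 235], [303, 239], [308, 222], [310, 242], [312, 223], [304, 218], [306, 198]]
pred [[305.0, 199.0], [294.0, 192.0], [310.0, 244.0], [282.0, 227.0], [312.0, 224.0], [284.0, 207.0]]
side {'bottle': np.float64(5.1), 'mug': np.float64(5.2), 'tin': np.float64(57.7)}
scene {'mug': np.float64(0.6), 'tin': np.float64(0.7), 'bottle': np.float64(0.9)}
```

```bash
python3 -c "
from rig import *
print(sign_off(),get_clock())"
```

```text
the job is handed in; nothing more can be done
the job is handed in; nothing more can be done
```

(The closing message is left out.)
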